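# Unstack the network gear onto its pads

## Task

The gear from the network corner has been piled up for dusting. Take the pile apart from the top down, one device at a time and without shoving the ones below, and set each flat on its own pad, the one whose black inlay has the device's shape and size, centred and in line with the inlay. Set the devices down rather than dropping them, and leave the devices already placed, the potted plant and the screwdriver where they are.

Things in the scene. Friction and masses are not known exactly. Their poses are not given: they have to be found in the camera images.
- reader: Card reader, top of the pile: small black plastic box, 48 (x) by 26 (y) by 16 mm high, about 30 g, lying on the round gateway. Origin at the centre of its underside; x along its length, z up. A half turn about z makes no difference.
- gateway: Wireless gateway, second from the top: white plastic disc (upright cylinder) 52 mm in diameter, 24 mm high, about 110 g, lying on the USB hub and overhanging its long sides. Origin at the centre of its underside, z up. Its yaw does not matter.
- hub: Four-port USB hub, third from the top: black plastic box, 96 (x) by 40 (y) by 22 mm high, four ports in one long side, about 90 g, lying across the portable drive, about square to it and overhanging its long sides. Origin at the centre of its underside; x along its length, z up. A half turn about z makes no difference.
- drive: Portable drive, bottom of the pile, lying on the table: ribbed aluminium box with black ends, 124 (x) by 64 (y) by 22 mm high, about 240 g. Origin at the centre of its underside; x along its length, z up. A half turn about z makes no difference.
- pad_reader: Fixed grey plastic pad, 5 mm thick, with a flat black inlay flush with its top. Origin at the centre of the pad's underside, so its top is 5 mm above the origin; z up. The smallest rectangular pad, 72 (x) by 50 (y) mm, inlay 48 by 26 mm: for the card reader, whose x must lie along the pad's x, either way round.
- pad_gateway: Fixed grey plastic pad, 5 mm thick, with a flat black inlay flush with its top. Origin at the centre of the pad's underside, so its top is 5 mm above the origin; z up. The round pad, 76 mm in diameter, inlay 52 mm in diameter: for the gateway.
- pad_hub: Fixed grey plastic pad, 5 mm thick, with a flat black inlay flush with its top. Origin at the centre of the pad's underside, so its top is 5 mm above the origin; z up. The middle rectangular pad, 120 (x) by 64 (y) mm, inlay 96 by 40 mm: for the USB hub, whose x must lie along the pad's x, either way round.
- pad_drive: Fixed grey plastic pad, 5 mm thick, with a flat black inlay flush with its top. Origin at the centre of the pad's underside, so its top is 5 mm above the origin; z up. The largest rectangular pad, 148 (x) by 88 (y) mm, inlay 124 by 64 mm: for the portable drive, whose x must lie along the pad's x, either way round.
- plant: Bystander, to be left alone: small plant in a terracotta pot, 74 mm in diameter, 66 mm high, leaves up to 115 mm high and 45 mm from the axis, standing on the table beyond the work. Origin at the centre of its underside.
- screwdriver: Bystander, to be left alone: screwdriver 170 mm long, under 35 mm high, lying on the table beyond the work. Origin on the table under its middle, x along its length.
Mind the look-alikes: they are no part of the job. Leave any orange or purple look-alike of the hub alone. Of the things that look like the drive, take the one that is nearest to the robot's base at the start.

How it is judged:
On the way, in this order (a step that is already met when the one before it is completed fails the run):
1. the card reader is set down and let go on its own pad (horizontal distance between reader and pad_reader below 0.012 m and z of reader in the frame of pad_reader between 0.002 and 0.009 m and angle between reader's own z axis and vertical below 0.1 rad and linear speed of reader below 0.02 m/s and contact force between the fingers and reader below 0.1 N and angle between the x axis of reader and the x axis of pad_reader, either way round below 0.2 rad), for 0.2 s.
2. the round gateway is set down and let go on its own pad (horizontal distance between gateway and pad_gateway below 0.012 m and z of gateway in the frame of pad_gateway between 0.002 and 0.009 m and angle between gateway's own z axis and vertical below 0.1 rad and linear speed of gateway below 0.02 m/s and contact force between the fingers and gateway below 0.1 N), for 0.2 s.
3. the USB hub is set down and let go on its own pad (horizontal distance between hub and pad_hub below 0.012 m and z of hub in the frame of pad_hub between 0.002 and 0.009 m and angle between hub's own z axis and vertical below 0.1 rad and linear speed of hub below 0.02 m/s and contact force between the fingers and hub below 0.1 N and angle between the x axis of hub and the x axis of pad_hub, either way round below 0.2 rad), for 0.2 s.
4. the portable drive is set down and let go on its own pad (horizontal distance between drive and pad_drive below 0.012 m and z of drive in the frame of pad_drive between 0.002 and 0.009 m and angle between drive's own z axis and vertical below 0.1 rad and linear speed of drive below 0.02 m/s and contact force between the fingers and drive below 0.1 N and angle between the x axis of drive and the x axis of pad_drive, either way round below 0.2 rad), for 0.2 s.
At the end, for the whole second after the job is handed in: Each of the four devices lies flat, at rest and released on its own pad: centre within 12 mm of the pad's centre, and (all but the round gateway) its length within 0.2 rad of the pad's, either way round (all of step 1 and all of step 2 and all of step 3 and all of step 4); the robot touches nothing.
It fails at once if a device is moved more than 20 mm before the one above it is on its own pad, or a placed device is knocked off its pad (more than 20 mm from its centre) ((horizontal distance between reader and pad_reader above 0.02 m and distance of gateway from where it was at the start of the episode above 0.02 m) or (horizontal distance between gateway and pad_gateway above 0.02 m and distance of hub from where it was at the start of the episode above 0.02 m) or (horizontal distance between hub and pad_hub above 0.02 m and distance of drive from where it was at the start of the episode above 0.02 m)).
It fails at once if a device is dropped (moves faster than 0.6 m/s free of the fingers: a fall of about 20 mm) ((contact force between the fingers and reader below 0.01 N and linear speed of reader above 0.6 m/s) or (contact force between the fingers and gateway below 0.01 N and linear speed of gateway above 0.6 m/s) or (contact force between the fingers and hub below 0.01 N and linear speed of hub above 0.6 m/s) or (contact force between the fingers and drive below 0.01 N and linear speed of drive above 0.6 m/s)).
It fails at once if the plant or the screwdriver is moved more than 20 mm (distance of any of plant, screwdriver from where it was at the start of the episode above 0.02 m).
It also fails if it takes over 128 s, if anything falls off the work surface, if the arm or the gripper's body presses on something with over 40 N, if the wrist force passes 120 N, or if a joint passes its speed limit or range.

## Robot

A 7-joint arm with a two-finger parallel gripper is mounted at the origin on the work surface. World frame = base frame: x ahead of the robot, y to its left, z up, the work surface at z = 0. Lengths are in m, angles in rad, forces in N, time in s.
With the tool pointing down it reaches from about 0.4 to 0.85 m from the base axis. Payload 10.4 kg.
Tool frame: the origin (TCP) lies at the very end of the fingers, on their centre line; the grasp point (between the pads) lies r.tcp_to_grasp behind it (r.tcp_to_grasp is the distance from the TCP to the grasp point, in m); z points along the fingers, y is the line along which they close (so a half turn about z gives the same grasp; the last joint's range is limited). The gripper opens to 87 mm and grips with 3 to 60 N. Pads are 19 mm wide; open, the fingers measure 117 mm over their backs; the gripper's body (75 mm by 190 mm) begins 51 mm behind the grasp point.
Start: joints at [-1.265, 0.332, -0.065, 1.46, 0.022, 1.35, -0.088], TCP at [0.202, 0.592, 0.223] pointing down, gripper open.
Joint ranges: [-2.6, 2.6], [-0.5, 2.12], [-1.47, 1.34], [0.16, 2.42], [-1.27, 4.41], [0.06, 2.06], [-2.6, 2.6]. Speed limits (rad/s): [2.22, 2.22, 2.79, 2.79, 3.14, 3.14, 3.14].

## Interface

Orientations are given as a unit quaternion [x, y, z, w].
In Python, from bench import monitor, cams, ticket, r gives the robot as it stands.
- The arm moves only by the shell command python3 -m crank 'ROWS' [OPENING] [FORCE]. ROWS is a JSON object whose one key "steps" holds a list of rows, each a list of 2 entries, a list of its own where there are three numbers: the shift along the world's x, y, z in units of 25 mm (1.0 is 25 mm), then the turn, a rotation vector about the world's x, y, z in units of 5 degrees (1.0 is 5 degrees). In form: {"steps": [[[x, y, z], [ax, ay, az]], ...]}. A call has 1 to 10 rows; each row shifts and turns the commanded pose from where the row before left it; what a row does not reach is not made up. A row lasts 1/12 s, in which the tool goes at most 41.7 mm and 7.16 degrees, less where a joint would pass 70% of its speed; a pose out of reach is approached as far as the arm can. A call is refused whole if a number of a shift passes 1 or a number of a turn 1, either way. A call with a gripper value outside its range is refused whole. OPENING is the finger opening in mm, from 0 to 87, set as the call begins (- or left out, the last holds). The fingers move at their own pace and stop on an object; FORCE is the grip in N (left out, the last holds). Time passes only in rows, so rows that do not move let the fingers close. It gives the time, the measured TCP pose, the force, the opening and the grip force at its end, in the units of the state.
- monitor.read_state(): the state, without advancing time (a new reading comes with each control period).
- cams.camera(name): name is "scene" or "top" or "wrist"; returns a dict with "pixels" (480x640x3 uint8, blue, green, red), "z_map" (480x640 float32, m along the optical axis (not along the pixel's ray), 0 where there is no reading), "vfov" (degrees; the focal length in pixels is half the picture's height over the tangent of half this angle, whatever the lens; pixels are square), "cx", "cy" (the principal point, pixels), "T" (4x4, takes a point from camera to world coordinates). Camera axes: x right, y up, looking along -z (the intrinsics and any distortion apply to the point x, -y, -z); pixel columns grow to the right and rows downward; lengths in m; the calibration is good to about 2 mm. A picture is of the moment at which its call begins.
- ticket.close_job(): hands the job in; it is judged then, once.
The state is a dict: "time": time; "joint_positions": joint angles; "joint_vel": joint speeds; "joint_torque": joint torques, N m; "ee_pos": TCP position; "eef_rot": TCP orientation; "ft_force": force on the tool from outside, world axes, zero at the start; "torque": the same for the moment, N m; "width": finger opening in m; "grip_force": force on a finger pad.
Only numpy, scipy, OpenCV 4.12 (cv2) and the standard library are available. Lean on these libraries where they do the work, as an engineer would, in place of code of your own. Each camera call takes 0.05 s, during which the arm holds its last target. There are 200 camera calls.

## Working session

There is one attempt and no reset: what is moved stays moved. The work goes in short steps, Python scripts to look and compute and a shell command to move; the robot and the scene stay as the last step left them, time stands still between calls to the robot, and variables do not carry over. Pictures are saved under pics/ and viewed, at most 14 in all, crops included, and the job is handed in when it is done.

```bash
ls; mkdir -p pics; python3 - <<'E'
from bench import monitor, cams, r
import cv2
s=monitor.read_state(); print(s, r.tcp_to_grasp)
for n in("scene","top"):
    c=cams.camera(n); cv2.imwrite(f"pics/{n}0.png",c["pixels"]); print({k:v for k,v in c.items() if k not in("pixels","z_map")})
E
```

```text
pics
{'time': 0.0, 'joint_positions': array([-1.26457919,  0.33285628, -0.0646963 ,  1.46096907,  0.02157683,
        1.34991458, -0.08849751]), 'joint_vel': array([ 0.00112406,  0.00014154,  0.00252445, -0.00041952, -0.0006211 ,
       -0.0011514 , -0.00149053]), 'joint_torque': array([ 3.82143189e-04, -6.23262620e+01,  2.49605061e-02, -3.89905179e+01,
       -6.11745659e-02,  3.97166319e-02,  1.59131578e-04]), 'ee_pos': array([0.20169765, 0.5911305 , 0.22175042]), 'eef_rot': array([ 1.63661230e-01,  9.86516332e-01, -7.20173868e-04, -9.50303632e-05]), 'ft_force': array([0.31968962, 0.44447957, 0.33261175]), 'torque': array([-0.02392856, -0.01787113,  0.03200025]), 'grip_force': 0.0, 'width': 0.08687083098289182} 0.0187
{'vfov': 47.00756879393571, 'cx': 320.976778665117, 'cy': 234.06816719464433, 'T': array([[ 0.87835909, -0.39470906,  0.26961096,  0.84259571],
       [ 0.47793208,  0.7348028 , -0.48129593, -0.69681152],
       [-0.00813903,  0.55160638,  0.83406484,  1.06456095],
       [ 0.        ,  0.        ,  0.        ,  1.        ]])}
{'vfov': 54.900270485779764, 'cx': 325.47755430970625, 'cy': 236.22650517421593, 'T': array([[-2.80123440e-02,  9.79848361e-01, -1.97768798e-01,
         2.60800746e-01],
       [-9.99594813e-01, -2.84580929e-02,  5.88455456e-04,
        -1.18769225e-01],
       [-5.05152571e-03,  1.97705149e-01,  9.80248518e-01,
         1.29742662e+00],
       [ 0.00000000e+00,  0.00000000e+00,  0.00000000e+00,
         1.00000000e+00]])}
```

View pics/scene0.png

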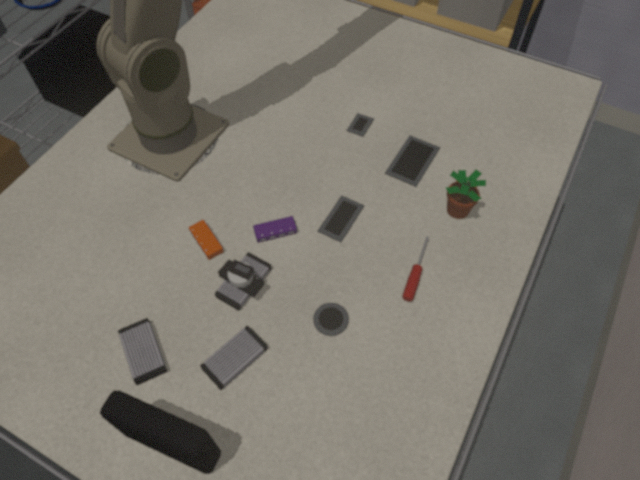

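View pics/top0.png

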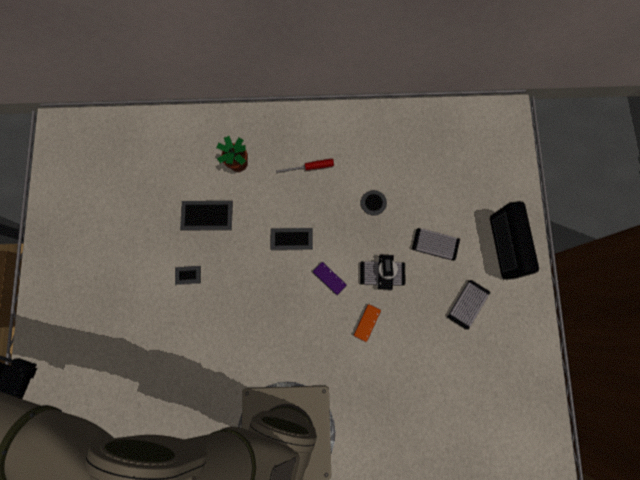

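The scene view shows the pile at about (243,280), with the pads at (360,124), (413,160), (341,218) and (331,319). In the top view the pile is at (382,272), and the pads are reader (187,275), drive (206,215), hub (291,238) and gateway (373,202). Next I'll measure them in both views.

```bash
cat > h.py <<'E'
import numpy as np, cv2
from bench import monitor, cams, r
def ray(c,uv):
    f=240/np.tan(np.radians(c["vfov"]/2)); uv=np.atleast_2d(np.asarray(uv,float))
    d=np.c_[(uv[:,0]-c["cx"])/f,-(uv[:,1]-c["cy"])/f,-np.ones(len(uv))]
    return d@c["T"][:3,:3].T
def plane(c,uv,z):
    d=ray(c,uv); o=c["T"][:3,3]; return o+d*((z-o[2])/d[:,2])[:,None]
def cloud(c):
    v,u=np.mgrid[:480,:640]; d=ray(c,np.c_[u.ravel(),v.ravel()])
    return (c["T"][:3,3]+d*c["z_map"].ravel()[:,None]).reshape(480,640,3)
def rect(c,cnt,z):
    """contour -> world rect on plane z: centre, (long,short), yaw of long side deg"""
    p=plane(c,cnt.reshape(-1,2),z)[:,:2]; (ce,(w,h),a)=cv2.minAreaRect((p*1000).astype(np.float32))
    if w<h: w,h,a=h,w,a+90
    return np.round(np.array(ce)/1000,4),(round(w,1),round(h,1)),round((a+90)%180-90,1)
def up(c,k=4):  # upsampled grey, pixel u -> k*u+(k-1)/2
    return cv2.resize(c["pixels"],None,fx=k,fy=k,interpolation=cv2.INTER_CUBIC)
def blobs(c,mask,z,amin,amax,k=4):
    for q in cv2.findContours(mask.astype(np.uint8),cv2.RETR_LIST,cv2.CHAIN_APPROX_NONE)[0]:
        A=cv2.contourArea(q)/k/k
        if amin<A<amax:
            q=(q-(k-1)/2)/k; m=q.reshape(-1,2).mean(0); print(m.round(),int(A),*rect(c,q,z))
E
python3 - <<'E'
from h import *
for n in("top","scene"):
    c=cams.camera(n); P=cloud(c); print(n, "table z", [P[y,x].round(3).tolist() for y,x in((150,400),(240,360),(120,150))])
    for z,lab in((300,0),):pass
    g=cv2.cvtColor(up(c),cv2.COLOR_BGR2GRAY)
    print("dark");blobs(c,g<60,.005,60,1500)
    print("pad");blobs(c,g<120,.005,100,4000)
    m=(P[...,2]>.012)&(P[...,2]<.11)
    k,l,st,ce=cv2.connectedComponentsWithStats(m.astype(np.uint8))
    for i in range(1,k):
        if st[i,4]>50: q=P[l==i]; print(ce[i].round(),st[i,4],q.mean(0).round(3),q[:,2].max().round(3))
E
```

```text
top table z [[0.777, -0.348, 0.001], [0.508, -0.218, 0.002], [0.898, 0.402, -0.004]]
dark
[131. 469.] 714 [-0.0794  0.4027] (225.5, 35.8) 79.5
[292. 439.] 216 [-0.0182 -0.0155] (108.1, 19.6) 77.4
[464. 302.] 260 [ 0.3192 -0.5078] (128.4, 69.2) -35.1
[188. 275.] 400 [0.4224 0.2711] (69.8, 47.5) -87.9
[403. 273.] 77 [ 0.4088 -0.3336] (64.3, 11.2) -3.5
[329. 278.] 480 [ 0.4022 -0.1255] (97.2, 41.6) 44.8
[362. 273.] 106 [ 0.4149 -0.2184] (64.2, 14.7) -2.4
[383. 272.] 512 [ 0.4157 -0.2778] (100.3, 57.7) -3.3
[455. 249.] 76 [ 0.474  -0.4869] (67.1, 13.1) -19.7
[291. 239.] 832 [ 0.5178 -0.0206] (118.5, 61.1) 88.7
[416. 240.] 114 [ 0.5068 -0.3758] (66.3, 21.2) -11.0
[206. 215.] 1414 [0.594  0.2226] (146.8, 85.9) 89.1
[581. 216.] 983 [ 0.5573 -0.854 ] (181.1, 88.9) 64.2
[373. 202.] 472 [ 0.6174 -0.2598] (73.9, 71.7) -68.0
[617. 205.] 519 [ 0.5837 -0.9644] (136.0, 76.9) 32.5
[587. 192.] 411 [ 0.6253 -0.8749] (115.4, 71.7) 79.8
[318. 164.] 229 [ 0.7378 -0.1044] (88.5, 27.3) -82.5
[560. 154.] 62 [ 0.7519 -0.8153] (57.5, 30.4) 5.6
[232. 153.] 708 [0.7786 0.1505] (113.6, 88.4) 2.2
[629. 137.] 95 [
[... 3520 characters left out ...]
 89.0
[466. 193.] 1526 [0.7501 0.184 ] (162.7, 95.3) -72.7
[412. 160.] 1626 [0.5958 0.2212] (154.0, 91.0) 88.5
[360. 125.] 402 [0.4247 0.2694] (77.9, 52.8) -87.9
[416.  12.] 195 [0.3644 0.7894] (167.0, 46.8) 0.5
[48. 38.] 449 [-0.45   0.08   0.093] 0.11
[167. 135.] 1786 [ 0.041 -0.039  0.061] 0.11
[162. 163.] 53 [ 0.05  -0.09   0.013] 0.017
[463. 193.] 1251 [0.751 0.123 0.075] 0.11
[274. 228.] 679 [ 0.403 -0.131  0.02 ] 0.027
[205. 238.] 666 [ 0.279 -0.229  0.02 ] 0.027
[413. 278.] 477 [ 0.734 -0.1    0.02 ] 0.03
[241. 279.] 1889 [ 0.418 -0.286  0.04 ] 0.087
[141. 351.] 1933 [ 0.321 -0.509  0.021] 0.027
[233. 357.] 1984 [ 0.49  -0.433  0.021] 0.028
[182. 453.] 932 [ 0.524 -0.632  0.063] 0.11
```

```bash
python3 -m crank '{"steps":[[[1,-1,0],[0,0,0]],[[1,-1,0],[0,0,0]],[[1,-1,0],[0,0,0]],[[1,-1,0],[0,0,0]],[[1,-1,0],[0,0,0]],[[1,-1,0],[0,0,0]],[[1,-1,0],[0,0,0]],[[1,-1,0],[0,0,0]],[[1,-1,0],[0,0,0]],[[1,-1,0],[0,0,0]]]}' 60 10
python3 -m crank '{"steps":[[[0.2,-1,0],[0,0,0]],[[0.2,-1,0],[0,0,0]],[[0.2,-1,0],[0,0,0]],[[0.2,-1,0],[0,0,0]],[[0.2,-1,0],[0,0,0]],[[0.2,-1,0],[0,0,0]],[[0.2,-1,0],[0,0,0]],[[0.2,-1,0],[0,0,0]],[[0.2,-1,0],[0,0,0]],[[0.2,-1,0],[0,0,0]]]}'
python3 -m crank '{"steps":[[[0,-1,0],[0,0,0]],[[0,-1,0],[0,0,0]],[[0,-1,0],[0,0,0]],[[-0.4,-1,0],[0,0,0]],[[-0.4,-1,0],[0,0,0]],[[-0.4,-1,0],[0,0,0]],[[-0.4,-1,0],[0,0,0]],[[-0.4,-1,0],[0,0,0]],[[-0.4,-1,0],[0,0,0]],[[-0.4,-1,0],[0,0,0]]]}'
python3 - <<'E'
from h import *
c=cams.camera("wrist"); cv2.imwrite("pics/w1.png",c["pixels"]); print(c["vfov"],c["T"].round(3)); s=monitor.read_state(); print(s["time"],s["ee_pos"],s["eef_rot"],s["joint_positions"])
E
```

```text
time: 1.03
ee_pos: [0.4527, 0.3401, 0.2226]
eef_rot: [0.164, 0.987, 0.0, 0.0]
ft_force: [0.2, 0.4, -0.1]
width: 0.0597
grip_force: 0.0
time: 1.87
ee_pos: [0.5018, 0.0903, 0.2226]
eef_rot: [0.164, 0.987, 0.0, -0.0]
ft_force: [-0.2, -0.2, -0.6]
width: 0.06
grip_force: 0.0
time: 2.7
ee_pos: [0.431, -0.1596, 0.2226]
eef_rot: [0.164, 0.987, 0.0, 0.0]
ft_force: [-0.5, -0.8, 0.2]
width: 0.0598
grip_force: 0.0
63.540253341032454 [[ 0.323 -0.913 -0.247  0.364]
 [ 0.946  0.312  0.084 -0.137]
 [ 0.    -0.261  0.965  0.385]
 [ 0.     0.     0.     1.   ]]
2.75 [ 0.42899317 -0.16482018  0.22276931] [ 1.66516611e-01  9.86038566e-01 -3.99723099e-04  6.35177556e-05] [-0.32829908 -0.07479291  0.57570034  1.9021798   0.0430223   1.30223182
  1.47091338]
```

View pics/w1.png

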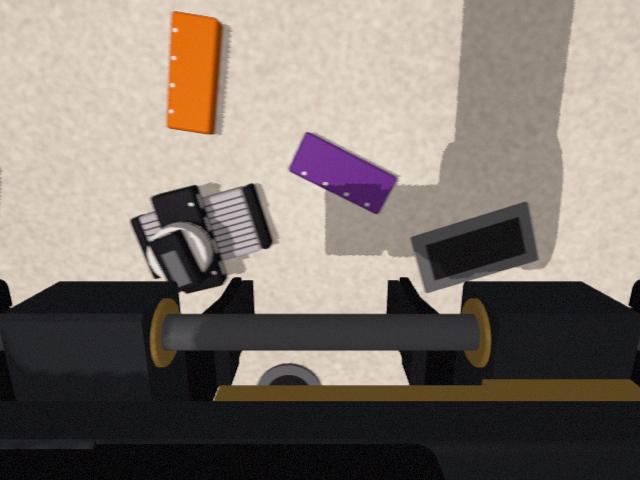

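The wrist view shows the pile at about (195,235), with the reader as the top box at (180,262). The orange (195,70) and purple (343,172) look-alikes are well clear of it. I'll move over the pile and turn about 16° to line up.

```bash
python3 -m crank '{"steps":[[[0,-1,0],[0,0,0.8]],[[0,-1,0],[0,0,0.8]],[[0,-1,0],[0,0,0.8]],[[0,-1,0],[0,0,0.8]],[[0,0,0],[0,0,0]],[[0,0,0],[0,0,0]]]}'
python3 - <<'E'
from h import *
c=cams.camera("wrist"); cv2.imwrite("pics/w2.png",c["pixels"]); print(monitor.read_state()["ee_pos"])
P=cloud(c); z=P[...,2]
for lo,hi in((.077,.095),(.060,.075),(.036,.052),(.015,.030)):
    m=((z>lo)&(z<hi)).astype(np.uint8); m[270:]=0
    k,l,st,ce=cv2.connectedComponentsWithStats(m)
    for i in range(1,k):
        if st[i,4]>150:
            q=P[l==i]; (e,(w,h),a)=cv2.minAreaRect((q[:,:2]*1000).astype(np.float32)); print(lo,ce[i].round(),st[i,4],np.median(q,0).round(4),"rect",np.round(e,1),round(w,1),round(h,1),round(a,1))
E
```

```text
time: 3.25
ee_pos: [0.4314, -0.2595, 0.2224]
eef_rot: [0.026, 1.0, -0.0, -0.0]
ft_force: [-0.1, -0.2, 0.4]
width: 0.0602
grip_force: 0.0
[ 0.43173428 -0.25830169  0.22236139]
0.077 [293. 216.] 1983 [ 0.4189 -0.2807  0.084 ] rect [ 420.  -280.9] 49.2 26.1 2.3
0.06 [289. 204.] 1247 [ 0.4132 -0.2907  0.0678] rect [ 414.8 -283.8] 46.8 51.5 5.5
0.036 [298. 162.] 1677 [ 0.3802 -0.2761  0.0439] rect [ 385.7 -277.6] 40.7 41.2 85.2
0.036 [299. 244.] 390 [ 0.4556 -0.2778  0.0437] rect [ 449.3 -283.1] 41.1 23.4 88.8
0.015 [348.  45.] 4631 [ 0.2853 -0.2289  0.0218] rect [ 282.4 -227.7] 40.6 86.2 62.7
0.015 [ 43. 100.] 10328 [ 0.3144 -0.5001  0.022 ] rect [ 319.7 -505.5] 65.4 123.6 55.3
0.015 [460. 175.] 4512 [ 0.4009 -0.1285  0.0217] rect [ 402.3 -126.6] 95.6 40.6 44.9
0.015 [253. 190.] 1904 [ 0.4017 -0.3219  0.0218] rect [ 409.2 -319.2] 34.1 63.4 86.9
0.015 [345. 194.] 3292 [ 0.4123 -0.2357  0.0219] rect [ 413.7 -236.5] 48.8 63.1 86.8
0.015 [143. 258.] 2570 [ 0.4668 -0.4406  0.0219] rect [ 467.6 -422.5] 125.7 32.9 81.3
```

View pics/w2.png

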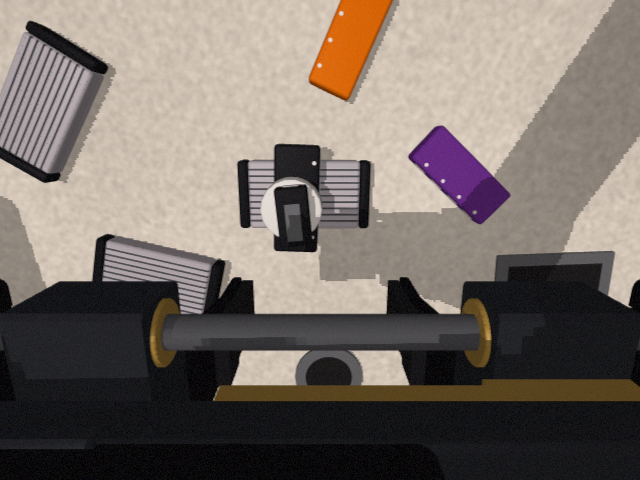

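The view shows the reader on the gateway at (293,216), and the hub and drive below it. The measured heights of 84, 68, 44 and 22 mm and the sizes all match. Next I'll line up with the reader and descend.

```bash
python3 -m crank '{"steps":[[[-0.46,-0.9,0],[0,0,1]],[[0,0,0],[0,0,0]],[[0,0,-1],[0,0,0]],[[0,0,-1],[0,0,0]],[[0,0,-1],[0,0,0]],[[0,0,-1],[0,0,0]],[[0,0,-0.7],[0,0,0]],[[0,0,-0.7],[0,0,0]],[[0,0,-0.4],[0,0,0]],[[0,0,-0.2],[0,0,0]]]}' 50 10
python3 -m crank '{"steps":[[[0,0,0],[0,0,0]],[[0,0,0],[0,0,0]]]}'
```

```text
time: 4.13
ee_pos: [0.42, -0.2797, 0.0713]
eef_rot: [-0.019, 1.0, 0.001, -0.001]
ft_force: [-0.4, 0.8, 0.1]
width: 0.0501
grip_force: 0.0
time: 4.3
ee_pos: [0.4207, -0.2809, 0.0732]
eef_rot: [-0.019, 1.0, -0.0, 0.0]
ft_force: [-0.4, -0.6, -0.3]
width: 0.0499
grip_force: 0.0
```

```bash
python3 -m crank '{"steps":[[[0,0,0],[0,0,0]],[[0,0,0],[0,0,0]],[[0,0,0],[0,0,0]],[[0,0,0],[0,0,0]],[[0,0,0],[0,0,0]],[[0,0,0],[0,0,0]]]}' 20 10
python3 -m crank '{"steps":[[[0,0,0.3],[0,0,0]],[[0,0,0.7],[0,0,0]],[[0,0,1],[0,0,0]],[[0,0,1],[0,0,0]],[[0,0,1],[0,0,0]]]}'
```

```text
time: 4.8
ee_pos: [0.4205, -0.281, 0.0729]
eef_rot: [-0.019, 1.0, 0.0, 0.0]
ft_force: [-1.1, 0.0, 2.4]
width: 0.0256
grip_force: 10.0
time: 5.22
ee_pos: [0.4199, -0.2811, 0.1741]
eef_rot: [-0.019, 1.0, -0.0, -0.0]
ft_force: [0.7, -0.3, -0.1]
width: 0.0258
grip_force: 10.0
```

```bash
python3 - <<'E'
from h import *
print(monitor.read_state()["joint_positions"].round(2))
E
```

```text
[-0.19  0.1   0.74  1.87 -0.08  1.19  2.18]
```

```bash
python3 -m crank '{"steps":[[[0.3,1,0],[0,0,-0.5]],[[0.3,1,0],[0,0,-1]],[[0.3,1,0],[0,0,-1]],[[0.3,1,0],[0,0,-1]],[[0.3,1,0],[0,0,-1]],[[0.3,1,0],[0,0,-1]],[[0.3,1,0],[0,0,-1]],[[0.3,1,0],[0,0,-1]],[[0.3,1,0],[0,0,-1]],[[0.3,1,0],[0,0,-1]]]}'
python3 -m crank '{"steps":[[[-0.3,1,0],[0,0,-1]],[[-0.3,1,0],[0,0,-1]],[[-0.3,1,0],[0,0,-1]],[[-0.3,1,0],[0,0,-1]],[[-0.3,1,0],[0,0,-1]],[[-0.3,1,0],[0,0,-1]],[[-0.3,1,0],[0,0,-1]],[[-0.3,1,0],[0,0,-1]],[[-0.3,1,0],[0,0,-0.5]],[[-0.3,1,0],[0,0,0]]]}'
python3 -m crank '{"steps":[[[0.1,1,0],[0,0,0]],[[0,1,0],[0,0,0]],[[0,0.1,0],[0,0,0]],[[0,0,0],[0,0,0]],[[0,0,0],[0,0,0]],[[0,0,0],[0,0,0]]]}'
python3 - <<'E'
from h import *
c=cams.camera("wrist"); cv2.imwrite("pics/w3.png",c["pixels"]); s=monitor.read_state(); print(s["joint_positions"].round(2))
E
```

```text
time: 6.05
ee_pos: [0.4955, -0.0299, 0.1731]
eef_rot: [0.388, 0.922, 0.0, 0.0]
ft_force: [0.7, 0.3, -1.0]
width: 0.0259
grip_force: 10.0
time: 6.88
ee_pos: [0.4199, 0.22, 0.1731]
eef_rot: [0.695, 0.719, 0.0, 0.0]
ft_force: [1.5, 0.1, 0.0]
width: 0.0256
grip_force: 10.0
time: 7.38
ee_pos: [0.4231, 0.2702, 0.1727]
eef_rot: [0.694, 0.72, -0.0, 0.0]
ft_force: [0.6, -0.8, -0.4]
width: 0.026
grip_force: 10.0
[-0.88  0.09  0.23  1.86 -0.02  1.19 -0.6 ]
```

View pics/w3.png

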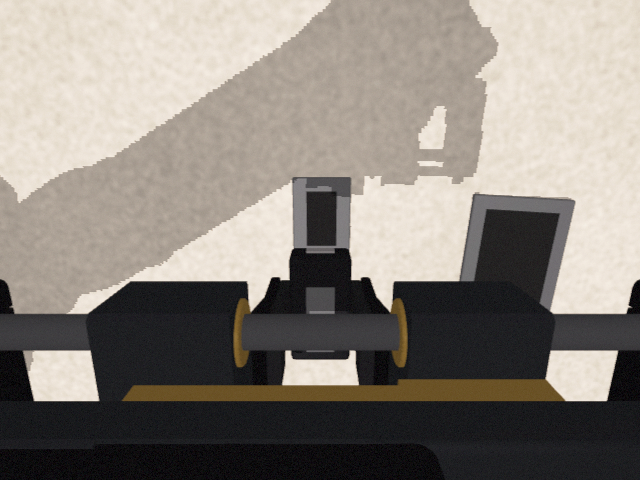

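The reader hangs in line with its pad: pad columns 293–350, reader 290–350. Lowering now.

```bash
python3 -m crank '{"steps":[[[0.02,0.04,-1],[0,0,0]],[[0,0,-1],[0,0,0]],[[0,0,-1],[0,0,0]],[[0,0,-1],[0,0,0]],[[0,0,-1],[0,0,0]],[[0,0,-0.7],[0,0,0]],[[0,0,-0.4],[0,0,0]],[[0,0,-0.2],[0,0,0]],[[0,0,-0.1],[0,0,0]],[[0,0,-0.06],[0,0,0]]]}'
python3 -m crank '{"steps":[[[0,0,0],[0,0,0]],[[0,0,0],[0,0,0]],[[0,0,0],[0,0,0]]]}'
```

```text
time: 8.27
ee_pos: [0.4239, 0.2727, 0.0117]
eef_rot: [0.694, 0.72, 0.001, 0.0]
ft_force: [-0.3, 0.9, -0.4]
width: 0.0255
grip_force: 10.0
time: 8.52
ee_pos: [0.4237, 0.2729, 0.0118]
eef_rot: [0.694, 0.72, 0.001, 0.0]
ft_force: [-0.3, 0.5, -0.6]
width: 0.0258
grip_force: 10.0
```

```bash
python3 -m crank '{"steps":[[[0,0,-0.03],[0,0,0]],[[0,0,-0.03],[0,0,0]],[[0,0,0],[0,0,0]]]}'
python3 -m crank '{"steps":[[[0,0,0],[0,0,0]],[[0,0,0],[0,0,0]],[[0,0,0],[0,0,0]],[[0,0,0],[0,0,0]],[[0,0,0.5],[0,0,0]],[[0,0,1],[0,0,0]],[[0,0,1],[0,0,0]],[[0,0,1],[0,0,0]],[[0,0,1],[0,0,0]],[[0,0,1],[0,0,0]]]}' 45
python3 -m crank '{"steps":[[[0,-1,0],[0,0,0]],[[0,-1,0.5],[0,0,0]],[[0,-1,0.5],[0,0,0]],[[0,0,0],[0,0,0]],[[0,0,0],[0,0,0]]]}' 70
python3 - <<'E'
from h import *
c=cams.camera("wrist"); cv2.imwrite("pics/w4.png",c["pixels"])
P=cloud(c); z=P[...,2]
for lo,hi in((.016,.026),(.0025,.0085)):
    m=((z>lo)&(z<hi)).astype(np.uint8); m[275:]=0
    k,l,st,ce=cv2.connectedComponentsWithStats(m)
    for i in range(1,k):
        if st[i,4]>300:
            q=P[l==i]; (e,(w,h),a)=cv2.minAreaRect((q[:,:2]*1000).astype(np.float32)); print(lo,ce[i].round(),st[i,4],np.median(q,0).round(4),"rect",np.round(e,1),round(w,1),round(h,1),round(a,1))
E
```

```text
time: 8.77
ee_pos: [0.4235, 0.2727, 0.0098]
eef_rot: [0.694, 0.72, 0.0, 0.0]
ft_force: [-0.7, -0.6, 1.9]
width: 0.0252
grip_force: 10.0
time: 9.6
ee_pos: [0.4231, 0.2723, 0.1483]
eef_rot: [0.694, 0.72, -0.0, 0.0]
ft_force: [0.9, 1.0, 0.2]
width: 0.0451
grip_force: 0.0
time: 10.02
ee_pos: [0.4238, 0.1968, 0.1728]
eef_rot: [0.694, 0.72, 0.001, 0.0]
ft_force: [0.2, 0.4, 0.1]
width: 0.0671
grip_force: 0.0
0.016 [323. 130.] 2101 [0.4237 0.2727 0.0209] rect [423.8 272.7] 25.5 48.6 1.9
0.0025 [324. 129.] 3399 [0.4258 0.2748 0.0049] rect [424.4 272.4] 50.0 71.3 2.0
0.0025 [523. 189.] 17333 [0.5953 0.2317 0.0052] rect [596.7 224.9] 146.0 89.6 88.8
```

View pics/w4.png

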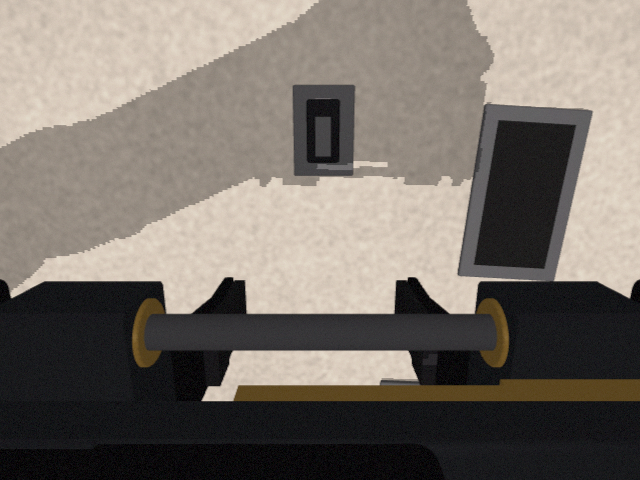

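The reader sits centred on its pad at (323,130), within 1 mm. The drive pad is refined to (0.596, 0.2245). Now back for the gateway.

```bash
python3 -m crank '{"steps":[[[0.3,-1,0.1],[0,0,0]],[[0.3,-1,0.1],[0,0,0]],[[0.3,-1,0.1],[0,0,0]],[[0.3,-1,0.1],[0,0,0]],[[0.3,-1,0.1],[0,0,0]],[[0.3,-1,0.1],[0,0,0]],[[0.3,-1,0.1],[0,0,0]],[[0,-1,0.1],[0,0,0]],[[0,-1,0.1],[0,0,0]],[[0,-1,0.1],[0,0,0]]]}'
python3 -m crank '{"steps":[[[0,-1,0.1],[0,0,0]],[[0,-1,0],[0,0,0]],[[0,-1,0],[0,0,0]],[[-0.3,-1,0],[0,0,0]],[[-0.3,-1,0],[0,0,0]],[[-0.3,-1,0],[0,0,0]],[[-0.3,-1,0],[0,0,0]],[[-0.3,-1,0],[0,0,0]],[[-0.3,-1,0],[0,0,0]],[[-0.3,-1,0],[0,0,0]]]}'
python3 -m crank '{"steps":[[[-0.2,-0.5,0],[0,0,0]],[[0,0,0],[0,0,0]],[[0,0,0],[0,0,0]]]}'
cat > m.py <<'E'
import sys
from h import *
c=cams.camera("wrist"); P=cloud(c); z=P[...,2]; cv2.imwrite(sys.argv[1],c["pixels"]); print(monitor.read_state()["ee_pos"])
for zz in sys.argv[2:]:
    zz=float(zz); m=((abs(z-zz)<.007)).astype(np.uint8); m[275:]=0
    k,l,st,ce=cv2.connectedComponentsWithStats(m)
    for i in range(1,k):
        if st[i,4]>250:
            q=(P[l==i][:,:2]*1000).astype(np.float32); (e,(w,h),a)=cv2.minAreaRect(q); print(zz,ce[i].round(),st[i,4],"rect",np.round(e,1),round(w,1),round(h,1),round(a,1),"circ",np.round(np.hstack([*cv2.minEnclosingCircle(q)]),1))
E
python3 m.py pics/w5.png .068 .044 .022 .005
```

```text
time: 10.9
ee_pos: [0.4759, -0.0525, 0.1966]
eef_rot: [0.693, 0.721, -0.0, -0.0]
ft_force: [0.7, 0.4, -0.0]
width: 0.07
grip_force: 0.0
time: 11.73
ee_pos: [0.4236, -0.3026, 0.199]
eef_rot: [0.693, 0.721, -0.0, -0.0]
ft_force: [-0.6, 0.0, -0.4]
width: 0.0701
grip_force: 0.0
time: 11.98
ee_pos: [0.4187, -0.3145, 0.199]
eef_rot: [0.694, 0.72, -0.0, -0.0]
ft_force: [0.0, 0.7, 0.6]
width: 0.0702
grip_force: 0.0
[ 0.41905612 -0.31373159  0.19899344]
0.068 [321. 190.] 3555 rect [ 417.9 -283.6] 51.2 50.9 45.9 circ [ 417.6 -283.7   25.9]
0.044 [275. 176.] 1712 rect [ 385.5 -278. ] 40.6 39.7 84.9 circ [ 386.4 -277.6   27. ]
0.044 [362. 186.] 1115 rect [ 446.3 -283.1] 40.8 30.9 86.6 circ [ 444.6 -282.9   24.2]
0.022 [285.  16.] 2043 rect [ 387.7 -157.1] 61.2 31.3 2.6 circ [ 387.1 -143.5   30.6]
0.022 [156. 107.] 5847 rect [ 278.8 -225.6] 40.3 96.0 62.5 circ [ 278.3 -225.5   51.1]
0.022 [319. 127.] 4399 rect [ 414.7 -237. ] 49.0 64.0 86.8 circ [ 414.9 -237.4   39.3]
0.022 [307. 228.] 1768 rect [ 409.9 -320. ] 33.5 64.0 85.8 circ [ 409.9 -319.3   34.8]
0.005 [327. 137.] 153395 rect [ 415.6 -254.6] 631.8 241.3 2.1 circ [ 417.7 -315.5  321. ]
```

```bash
python3 -m crank '{"steps":[[[-0.04,0.6,0],[0,0,0]],[[0,0.62,-0.5],[0,0,0]],[[0,0,-1],[0,0,0]],[[0,0,-1],[0,0,0]],[[0,0,-1],[0,0,0]],[[0,0,-1],[0,0,0]],[[0,0,-0.8],[0,0,0]],[[0,0,-0.5],[0,0,0]],[[0,0,-0.2],[0,0,0]],[[0,0,0],[0,0,0]]]}' 72 12
python3 -m crank '{"steps":[[[0,0,0],[0,0,0]],[[0,0,0],[0,0,0]]]}'
```

```text
time: 12.87
ee_pos: [0.4174, -0.2835, 0.0489]
eef_rot: [0.693, 0.721, -0.0, -0.001]
ft_force: [0.2, 1.3, 0.4]
width: 0.072
grip_force: 0.0
time: 13.03
ee_pos: [0.4182, -0.2846, 0.0507]
eef_rot: [0.694, 0.72, 0.0, 0.001]
ft_force: [0.5, 0.3, 0.6]
width: 0.0716
grip_force: 0.0
```

```bash
python3 -m crank '{"steps":[[[0,0,0],[0,0,0]],[[0,0,0],[0,0,0]],[[0,0,0],[0,0,0]],[[0,0,0],[0,0,0]],[[0,0,0],[0,0,0]]]}' 46 12
python3 -m crank '{"steps":[[[0,0,0.3],[0,0,0]],[[0,0,0.7],[0,0,0]],[[0,0,1],[0,0,0]],[[0,0,1],[0,0,0]],[[0.5,0,0.5],[0,0,0]],[[1,0,0],[0,0,0]],[[1,0,0],[0,0,0]],[[1,0.2,0],[0,0,0]],[[1,0.2,0],[0,0,0]],[[1,0.2,0],[0,0,0]]]}'
python3 -m crank '{"steps":[[[1,0.2,0],[0,0,0]],[[1,0.14,0],[0,0,0]],[[0.5,0,0],[0,0,0]],[[0,0,0],[0,0,0]],[[0,0,0],[0,0,0]]]}'
python3 m.py pics/w6.png .005
```

```text
time: 13.45
ee_pos: [0.4175, -0.2845, 0.0498]
eef_rot: [0.694, 0.72, 0.0, 0.0]
ft_force: [-0.3, -0.2, 3.4]
width: 0.0514
grip_force: 12.0
time: 14.28
ee_pos: [0.5558, -0.269, 0.1373]
eef_rot: [0.694, 0.72, -0.0, -0.0]
ft_force: [0.2, 0.2, -0.6]
width: 0.0513
grip_force: 12.0
time: 14.7
ee_pos: [0.6171, -0.261, 0.1368]
eef_rot: [0.694, 0.72, -0.001, -0.0]
ft_force: [-0.5, 0.2, -1.7]
width: 0.0519
grip_force: 12.0
[ 0.61643824 -0.26149235  0.13706931]
0.005 [342. 133.] 154155 rect [ 624.3 -198.9] 502.2 199.9 2.2 circ [ 628.  -236.2  256.1]
```

View pics/w6.png

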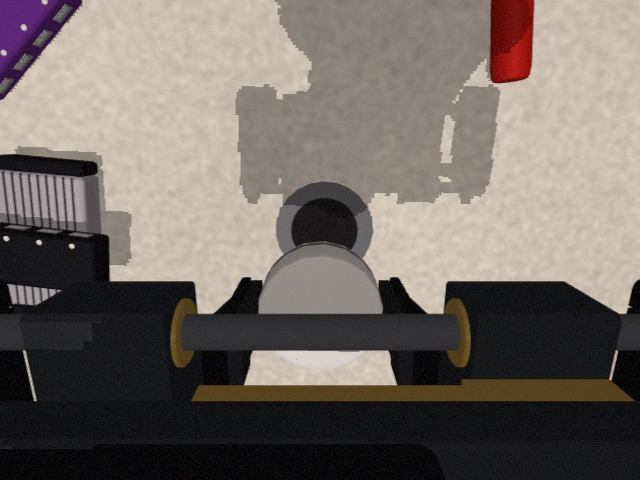

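The gateway hangs just short of its pad. The pad outline spans columns 277–372 with its top at row 182, so its centre is about (324.5,229.5).

```bash
python3 - <<'E'
from h import *
c=cams.camera("wrist"); print(plane(c,[(324.5,229.5),(277,229.5),(372,229.5),(324.5,182)],.005).round(4), monitor.read_state()["ee_pos"])
E
```

```text
[[ 0.6197 -0.2603  0.005 ]
 [ 0.5827 -0.2616  0.005 ]
 [ 0.6567 -0.2589  0.005 ]
 [ 0.6183 -0.2235  0.005 ]] [ 0.61619213 -0.26161947  0.1372273 ]
```

```bash
python3 -m crank '{"steps":[[[0.11,0.05,-0.7],[0,0,0]],[[0,0,-1],[0,0,0]],[[0,0,-1],[0,0,0]],[[0,0,-1],[0,0,0]],[[0,0,-0.6],[0,0,0]],[[0,0,-0.4],[0,0,0]],[[0,0,-0.2],[0,0,0]],[[0,0,-0.1],[0,0,0]],[[0,0,0],[0,0,0]],[[0,0,0],[0,0,0]]]}'
```

```text
time: 15.63
ee_pos: [0.6207, -0.2601, 0.0133]
eef_rot: [0.694, 0.72, 0.0, 0.001]
ft_force: [0.1, -0.3, -0.8]
width: 0.0515
grip_force: 12.0
```

```bash
python3 -m crank '{"steps":[[[-0.04,0,-0.04],[0,0,0]],[[0,0,-0.04],[0,0,0]],[[0,0,-0.02],[0,0,0]],[[0,0,0],[0,0,0]]]}'
python3 -m crank '{"steps":[[[0,0,0],[0,0,0]],[[0,0,0],[0,0,0]],[[0,0,0],[0,0,0]],[[0,0,0],[0,0,0]],[[0,0,0.5],[0,0,0]],[[0,0,1],[0,0,0]],[[0,0,1],[0,0,0]],[[0,0,1],[0,0,0]],[[0,0,1],[0,0,0]],[[0,-1,1],[0,0,0]]]}' 72
python3 -m crank '{"steps":[[[0,-0.6,0.5],[0,0,0]],[[0,0,0],[0,0,0]],[[0,0,0],[0,0,0]],[[0,0,0],[0,0,0]]]}'
python3 m.py pics/w7.png .029
```

```text
time: 15.97
ee_pos: [0.6194, -0.26, 0.0109]
eef_rot: [0.694, 0.72, 0.0, 0.0]
ft_force: [-3.5, 1.5, 8.4]
width: 0.0516
grip_force: 12.0
time: 16.8
ee_pos: [0.621, -0.2795, 0.1491]
eef_rot: [0.691, 0.722, 0.002, -0.001]
ft_force: [1.8, 0.7, -0.6]
width: 0.0721
grip_force: 0.0
time: 17.13
ee_pos: [0.619, -0.2987, 0.159]
eef_rot: [0.693, 0.72, 0.0, -0.001]
ft_force: [-0.5, 0.4, -1.3]
width: 0.0716
grip_force: 0.0
[ 0.61903522 -0.29817018  0.15861496]
0.029 [507.  12.] 627 rect [ 741.2 -140.1] 19.2 16.6 8.7 circ [ 741.  -140.    11.4]
0.029 [ 64. 160.] 2312 rect [ 433.3 -253.4] 60.1 95.8 59.0 circ [ 426.1 -266.7   49.2]
0.029 [323. 179.] 3650 rect [ 619.6 -259.2] 51.1 51.2 37.2 circ [ 619.6 -259.3   25.9]
0.029 [ 58. 240.] 741 rect [ 410.7 -315.6] 19.0 60.7 85.7 circ [ 410.8 -312.6   30.9]
```

View pics/w7.png

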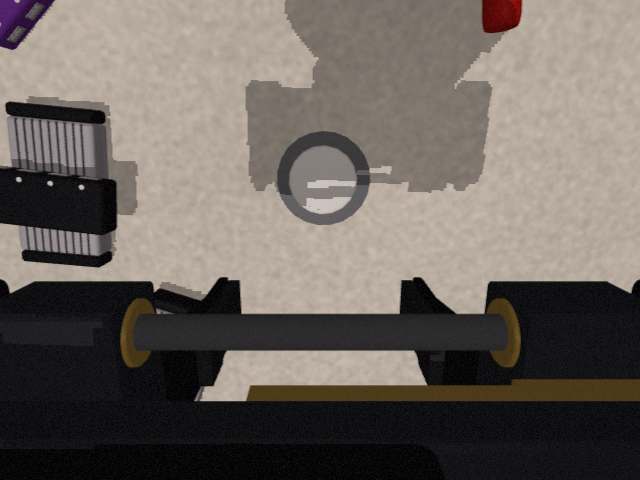

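The gateway is centred on its pad at (323,179). On to the hub, turning the gripper as it goes.

```bash
python3 -m crank '{"steps":[[[0,0,0.6],[0,0,0.7]],[[-0.4,0.1,0.6],[0,0,1]],[[-0.4,0.1,0.6],[0,0,1]],[[-0.5,0.1,0.4],[0,0,1]],[[-0.5,0.1,0.2],[0,0,1]],[[-0.5,0.1,0],[0,0,1]],[[-0.5,0.1,0],[0,0,1]],[[-0.5,0.1,0],[0,0,1]],[[-0.5,0.1,0],[0,0,1]],[[-0.5,0.1,0],[0,0,1]]]}' 60
python3 -m crank '{"steps":[[[-0.5,0.1,0],[0,0,1]],[[-0.5,0.1,0],[0,0,1]],[[-0.5,0.1,0],[0,0,1]],[[-0.5,0.1,0],[0,0,1]],[[-0.5,0.1,0],[0,0,1]],[[-0.5,0.1,0],[0,0,1]],[[-0.5,0,0],[0,0,1]],[[0,0,0],[0,0,0]],[[0,0,0],[0,0,0]],[[0,0,0],[0,0,0]]]}'
python3 m.py pics/w8.png .044 .022
```

```text
time: 18.02
ee_pos: [0.511, -0.2756, 0.2186]
eef_rot: [0.334, 0.943, 0.0, -0.001]
ft_force: [0.2, -0.5, 0.8]
width: 0.0597
grip_force: 0.0
time: 18.85
ee_pos: [0.4248, -0.2615, 0.2194]
eef_rot: [0.038, 0.999, 0.0, -0.0]
ft_force: [-0.2, -0.0, 0.0]
width: 0.0602
grip_force: 0.0
[ 0.42475057 -0.26163552  0.21931101]
0.044 [298. 205.] 4797 rect [ 413.  -280.3] 40.4 95.2 85.6 circ [ 412.8 -280.3   50.5]
0.022 [348.  48.] 4953 rect [ 280.7 -226.7] 40.5 89.9 62.7 circ [ 280.5 -225.9   48.4]
0.022 [ 42. 115.] 10282 rect [ 320.  -505.7] 65.2 124.3 54.9 circ [ 320.  -505.2   68.4]
0.022 [463. 179.] 4557 rect [ 402.5 -126.4] 96.0 40.9 44.6 circ [ 402.5 -126.7   50.6]
0.022 [346. 200.] 3383 rect [ 414.  -236.1] 48.0 63.7 85.7 circ [ 414.1 -236.5   38.4]
0.022 [258. 202.] 2375 rect [ 409.5 -319.5] 34.4 64.0 85.2 circ [ 409.5 -318.2   35.2]
0.022 [143. 266.] 1798 rect [ 463.3 -421.7] 123.6 24.7 81.8 circ [ 470.8 -422.8   61.8]
```

```bash
python3 -m crank '{"steps":[[[-0.47,-0.75,-0.4],[0,0,0]],[[0,0,-1],[0,0,0]],[[0,0,-1],[0,0,0]],[[0,0,-1],[0,0,0]],[[0,0,-1],[0,0,0]],[[0,0,-1],[0,0,0]],[[0,0,-1],[0,0,0]],[[0,0,-0.7],[0,0,0]],[[0,0,-0.4],[0,0,0]],[[0,0,-0.1],[0,0,0]]]}' 60 15
python3 -m crank '{"steps":[[[0,0,0],[0,0,0]],[[0,0,0],[0,0,0]]]}'
```

```text
time: 19.73
ee_pos: [0.4117, -0.2804, 0.0278]
eef_rot: [0.038, 0.999, 0.0, -0.002]
ft_force: [-0.3, 0.7, -0.2]
width: 0.0601
grip_force: 0.0
time: 19.9
ee_pos: [0.413, -0.2813, 0.0304]
eef_rot: [0.038, 0.999, -0.0, 0.0]
ft_force: [0.2, 0.5, 0.2]
width: 0.0602
grip_force: 0.0
```

```bash
python3 -m crank '{"steps":[[[0,0,-0.08],[0,0,0]],[[0,0,0],[0,0,0]],[[0,0,0],[0,0,0]],[[0,0,0],[0,0,0]],[[0,0,0],[0,0,0]],[[0,0,0],[0,0,0]]]}' 34 15
python3 -m crank '{"steps":[[[0,0,0.3],[0,0,0]],[[0,0,0.7],[0,0,0]],[[0,0,1],[0,0,0]],[[0,0,1],[0,0,-0.3]],[[0.2,0.5,1],[0,0,-0.8]],[[0.3,0.7,0],[0,0,-0.8]],[[0.3,0.7,0],[0,0,-0.8]],[[0.3,0.7,0],[0,0,-0.8]],[[0.3,0.7,0],[0,0,-0.8]],[[0.3,0.7,0],[0,0,-0.8]]]}'
python3 -m crank '{"steps":[[[0.3,0.7,0],[0,0,-1]],[[0.3,0.7,0],[0,0,-1]],[[0.3,0.7,0],[0,0,-1]],[[0.3,0.7,0],[0,0,-1]],[[0.3,0.7,0],[0,0,-1]],[[0.3,0.7,0],[0,0,-1]],[[0.3,0.7,0],[0,0,-1]],[[0.3,0.7,0],[0,0,-1]],[[0.3,0.7,0],[0,0,-1]],[[0.1,0.1,0],[0,0,-1]]]}'
python3 -m crank '{"steps":[[[0,0,0],[0,0,-1]],[[0,0,0],[0,0,-1]],[[0,0,0],[0,0,-0.2]],[[0,0,0],[0,0,0]],[[0,0,0],[0,0,0]],[[0,0,0],[0,0,0]]]}'
python3 m.py pics/w9.png
```

```text
time: 20.4
ee_pos: [0.4126, -0.281, 0.028]
eef_rot: [0.038, 0.999, 0.0, 0.0]
ft_force: [-0.8, 0.5, 5.2]
width: 0.0401
grip_force: 15.0
time: 21.23
ee_pos: [0.4549, -0.1802, 0.128]
eef_rot: [0.259, 0.966, 0.0, 0.0]
ft_force: [0.3, -0.4, 0.1]
width: 0.0397
grip_force: 15.0
time: 22.07
ee_pos: [0.5255, -0.0174, 0.1278]
eef_rot: [0.642, 0.767, 0.0, -0.0]
ft_force: [0.7, 0.9, -0.3]
width: 0.0397
grip_force: 15.0
time: 22.57
ee_pos: [0.5247, -0.021, 0.1277]
eef_rot: [0.712, 0.703, 0.0, 0.0]
ft_force: [0.2, -0.1, -1.1]
width: 0.0399
grip_force: 15.0
[ 0.52475258 -0.02106675  0.12767517]
```

View pics/w9.png

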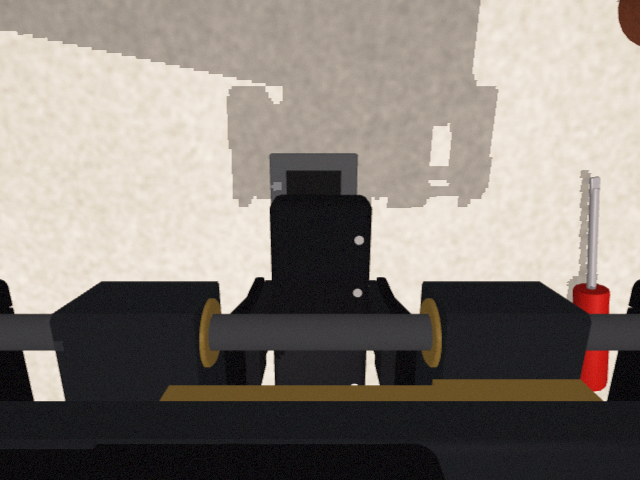

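The hub hangs above its pad. The pad's far edge is at row 153, columns 270–357, and the inlay's far edge is at row 170, columns 286–342. The pad is level in the image, so the yaw is good.

```bash
python3 - <<'E'
from h import *
c=cams.camera("wrist"); p=plane(c,[(270,153),(357,153),(286,170),(342,170)],.005); print(p.round(4)); u=np.array([np.cos(np.radians(89)),np.sin(np.radians(89)),0])
print((p[:2].mean(0)-.06*u).round(4),(p[2:].mean(0)-.048*u).round(4))
E
```

```text
[[0.4897 0.0391 0.005 ]
 [0.5521 0.0383 0.005 ]
 [0.5008 0.027  0.005 ]
 [0.5414 0.0264 0.005 ]]
[ 0.5199 -0.0213  0.005 ] [ 0.5202 -0.0213  0.005 ]
```

```bash
python3 -m crank '{"steps":[[[-0.2,0,-0.5],[0,0,0]],[[0,0,-1],[0,0,0]],[[0,0,-1],[0,0,0]],[[0,0,-1],[0,0,0]],[[0,0,-0.5],[0,0,0]],[[0,0,-0.3],[0,0,0]],[[0,0,-0.2],[0,0,0]],[[0,0,-0.1],[0,0,0]],[[0,0,0],[0,0,0]],[[0,0,0],[0,0,0]]]}'
```

```text
time: 23.5
ee_pos: [0.5204, -0.0209, 0.0133]
eef_rot: [0.712, 0.702, 0.001, 0.0]
ft_force: [-0.4, 0.4, -0.3]
width: 0.0397
grip_force: 15.0
```

```bash
python3 -m crank '{"steps":[[[0,0,-0.04],[0,0,0]],[[0,0,-0.04],[0,0,0]],[[0,0,0],[0,0,0]],[[0,0,0],[0,0,0]]]}'
python3 -m crank '{"steps":[[[0,0,0],[0,0,0]],[[0,0,0],[0,0,0]],[[0,0,0],[0,0,0]],[[0,0,0],[0,0,0]],[[0,0,0.5],[0,0,0]],[[0,0,1],[0,0,0]],[[0,0,1],[0,0,0]],[[0,0,1],[0,0,0]],[[0,0,1],[0,0,0]],[[0,-1,1],[0,0,0]]]}' 60
python3 -m crank '{"steps":[[[0,-1,0.8],[0,0,0]],[[0,-0.5,0],[0,0,0]],[[0,0,0],[0,0,0]],[[0,0,0],[0,0,0]],[[0,0,0],[0,0,0]]]}'
python3 m.py pics/w10.png .027
```

```text
time: 23.83
ee_pos: [0.5203, -0.0209, 0.011]
eef_rot: [0.712, 0.702, 0.0, 0.0]
ft_force: [0.1, 0.4, 2.0]
width: 0.0401
grip_force: 15.0
time: 24.67
ee_pos: [0.5199, -0.0416, 0.1491]
eef_rot: [0.71, 0.704, 0.001, -0.001]
ft_force: [0.5, 0.4, -0.8]
width: 0.0601
grip_force: 0.0
time: 25.08
ee_pos: [0.5195, -0.0824, 0.1674]
eef_rot: [0.712, 0.702, -0.0, -0.001]
ft_force: [0.4, 0.5, -0.1]
width: 0.0601
grip_force: 0.0
[ 0.51946485 -0.08221536  0.16733344]
0.027 [321. 147.] 6692 rect [520.7 -21.8] 96.1 40.6 88.8 circ [520.8 -21.7  50.7]
0.027 [583. 238.] 1811 rect [735.6 -95.4] 22.4 63.7 7.1 circ [736.1 -95.4  33. ]
0.027 [200. 256.] 2211 rect [ 415.3 -113.8] 61.1 39.7 44.9 circ [ 414.5 -113.9   35.4]
```

View pics/w10.png

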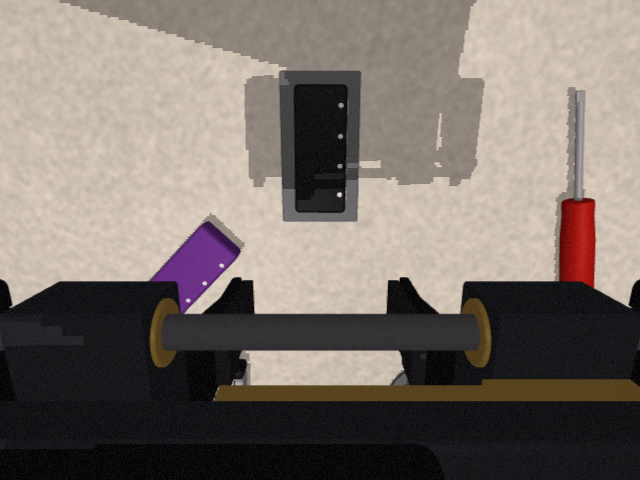

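The hub is centred on its pad at (321,147). Now the drive.

```bash
python3 -m crank '{"steps":[[[-0.4,-0.9,0.2],[0,0,-0.25]],[[-0.4,-0.9,0.2],[0,0,-0.25]],[[-0.4,-0.9,0.2],[0,0,0]],[[-0.4,-0.9,0.2],[0,0,0]],[[-0.4,-0.9,0.2],[0,0,0]],[[-0.5,-0.9,0.2],[0,0,0]],[[-0.5,-0.9,0],[0,0,0]],[[-0.5,-0.9,0],[0,0,0]],[[-0.4,-0.9,0],[0,0,0]],[[-0.4,-1,0],[0,0,0]]]}' 87
python3 -m crank '{"steps":[[[0,0,0],[0,0,0]],[[0,0,0],[0,0,0]],[[0,0,0],[0,0,0]]]}'
python3 m.py pics/w11.png .022
```

```text
time: 25.97
ee_pos: [0.4107, -0.3124, 0.1983]
eef_rot: [0.728, 0.686, 0.0, -0.0]
ft_force: [0.6, -0.5, 0.6]
width: 0.0869
grip_force: 0.0
time: 26.22
ee_pos: [0.412, -0.3109, 0.198]
eef_rot: [0.728, 0.686, 0.0, -0.0]
ft_force: [0.1, 0.1, -0.4]
width: 0.0871
grip_force: 0.0
[ 0.41238213 -0.31034672  0.19798398]
0.022 [274.  20.] 2631 rect [ 388.3 -141.5] 54.3 40.7 44.5 circ [ 389.  -141.3   33. ]
0.022 [156. 128.] 5662 rect [ 278.9 -225.6] 40.2 95.8 62.4 circ [ 278.8 -225.1   50.9]
0.022 [318. 173.] 10485 rect [ 412.6 -274.5] 124.1 64.1 86.8 circ [ 412.4 -274.4   68.4]
0.022 [557. 145.] 1955 rect [ 618.8 -259.2] 51.1 51.1 77.5 circ [ 619.  -259.4   26.2]
```

```bash
python3 -m crank '{"steps":[[[0,0.72,0],[0,0,0]],[[0,0.72,-0.7],[0,0,0]],[[0,0,-1],[0,0,0]],[[0,0,-1],[0,0,0]],[[0,0,-1],[0,0,0]],[[0,0,-1],[0,0,0]],[[0,0,-1],[0,0,0]],[[0,0,-0.9],[0,0,0]],[[0,0,-0.6],[0,0,0]],[[0,0,-0.3],[0,0,0]]]}' 87 25
python3 -m crank '{"steps":[[[0,0,0],[0,0,0]],[[0,0,0],[0,0,0]],[[0,0,0],[0,0,0]]]}'
```

```text
time: 27.1
ee_pos: [0.4116, -0.2734, 0.0086]
eef_rot: [0.727, 0.687, -0.001, -0.001]
ft_force: [0.9, 0.8, 0.2]
width: 0.0869
grip_force: 0.0
time: 27.35
ee_pos: [0.4131, -0.275, 0.0116]
eef_rot: [0.727, 0.686, 0.0, 0.001]
ft_force: [-0.3, -0.4, 0.9]
width: 0.0871
grip_force: 0.0
```

```bash
python3 -m crank '{"steps":[[[0,0,-0.15],[0,0,0]],[[0,0,0],[0,0,0]],[[0,0,0],[0,0,0]],[[0,0,0],[0,0,0]],[[0,0,0],[0,0,0]],[[0,0,0],[0,0,0]]]}' 58 25
python3 -m crank '{"steps":[[[0,0,0.3],[0,0,0]],[[0,0,0.7],[0,0,0]],[[0,0,1],[0,0,0]],[[0,0,1],[0,0,0]],[[0,0,1],[0,0,0]],[[0.2,0.5,0.7],[0,0,0]],[[0.3,0.8,0],[0,0,0]],[[0.3,0.8,0],[0,0,0]],[[0.3,0.8,0],[0,0,0]],[[0.3,0.8,0],[0,0,0]]]}'
python3 -m crank '{"steps":[[[0.3,0.8,0],[0,0,0]],[[0.3,0.8,0],[0,0,0]],[[0.3,0.8,0],[0,0,0]],[[0.3,0.8,0],[0,0,0]],[[0.3,0.8,0],[0,0,0]],[[0.3,0.8,0],[0,0,0]],[[0.3,0.8,0],[0,0,0]],[[0.3,0.8,0],[0,0,0]],[[0.3,0.8,0],[0,0,0]],[[0.3,0.8,0],[0,0,0]]]}'
```

```text
time: 27.85
ee_pos: [0.4124, -0.275, 0.007]
eef_rot: [0.727, 0.686, 0.0, 0.0]
ft_force: [0.1, 1.3, 3.0]
width: 0.0639
grip_force: 25.0
time: 28.68
ee_pos: [0.4472, -0.1816, 0.1247]
eef_rot: [0.728, 0.686, 0.0, 0.0]
ft_force: [-0.3, -0.4, -2.2]
width: 0.0639
grip_force: 25.0
time: 29.52
ee_pos: [0.5222, 0.0183, 0.1245]
eef_rot: [0.728, 0.686, -0.0, -0.0]
ft_force: [-0.2, -0.3, -3.4]
width: 0.0637
grip_force: 25.0
```

```bash
python3 -m crank '{"steps":[[[0.3,0.85,0],[0,0,0.2]],[[0.3,0.85,0],[0,0,0.2]],[[0.3,0.85,0],[0,0,0]],[[0.3,0.85,0],[0,0,0]],[[0.3,0.85,0],[0,0,0]],[[0.3,0.85,0],[0,0,0]],[[0.3,0.85,0],[0,0,0]],[[0.3,0.85,0],[0,0,0]],[[0.3,0.85,0],[0,0,0]],[[0.25,0.6,0],[0,0,0]]]}'
python3 -m crank '{"steps":[[[0,0,0],[0,0,0]],[[0,0,0],[0,0,0]],[[0,0,0],[0,0,0]],[[0,0,0],[0,0,0]]]}'
python3 m.py pics/w12.png
```

```text
time: 30.35
ee_pos: [0.596, 0.2271, 0.124]
eef_rot: [0.714, 0.7, -0.0, -0.0]
ft_force: [-1.2, 0.1, -2.8]
width: 0.064
grip_force: 25.0
time: 30.68
ee_pos: [0.596, 0.2227, 0.1243]
eef_rot: [0.716, 0.698, -0.0, 0.0]
ft_force: [-0.1, -1.1, -1.9]
width: 0.064
grip_force: 25.0
[0.59605812 0.22273382 0.12443826]
```

View pics/w12.png

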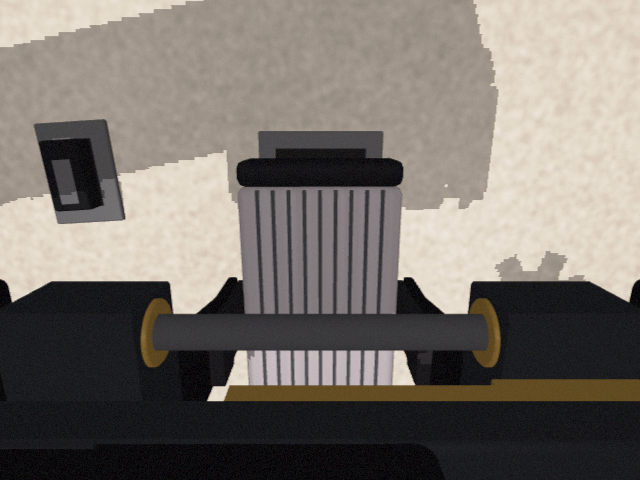

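The drive hangs above its pad and is level with it. The pad's far edge is at row 131, columns 258–383, and the inlay's far edge is at row 148, columns 275–366.

```bash
python3 - <<'E'
from h import *
c=cams.camera("wrist"); p=plane(c,[(258,131),(383,131),(275,148.5),(366,148.5)],.005); u=np.array([np.cos(np.radians(88.8)),np.sin(np.radians(88.8)),0])
print(p.round(4),(p[:2].mean(0)-.074*u).round(4),(p[2:].mean(0)-.062*u).round(4))
E
```

```text
[[0.5546 0.2986 0.005 ]
 [0.6419 0.2964 0.005 ]
 [0.5658 0.2864 0.005 ]
 [0.6301 0.2848 0.005 ]] [0.5967 0.2235 0.005 ] [0.5967 0.2236 0.005 ]
```

```bash
python3 -m crank '{"steps":[[[0,0.03,-0.5],[0,0,0]],[[0,0,-1],[0,0,0]],[[0,0,-1],[0,0,0]],[[0,0,-0.8],[0,0,0]],[[0,0,-0.5],[0,0,0]],[[0,0,-0.3],[0,0,0]],[[0,0,-0.2],[0,0,0]],[[0,0,-0.1],[0,0,0]],[[0,0,0],[0,0,0]],[[0,0,0],[0,0,0]]]}'
```

```text
time: 31.62
ee_pos: [0.5967, 0.2247, 0.0152]
eef_rot: [0.715, 0.699, 0.001, 0.0]
ft_force: [-0.1, -0.1, -2.1]
width: 0.0639
grip_force: 25.0
```

```bash
python3 -m crank '{"steps":[[[0,0,-0.05],[0,0,0]],[[0,0,-0.04],[0,0,0]],[[0,0,-0.03],[0,0,0]],[[0,0,0],[0,0,0]],[[0,0,0],[0,0,0]]]}'
python3 -m crank '{"steps":[[[0,0,0],[0,0,0]],[[0,0,0],[0,0,0]],[[0,0,0],[0,0,0]],[[0,0,0],[0,0,0]],[[0,0,0.5],[0,0,0]],[[0,0,1],[0,0,0]],[[0,0,1],[0,0,0]],[[0,0,1],[0,0,0]],[[0,0,1],[0,0,0]],[[0,-1,1],[0,0,0]]]}' 86
python3 -m crank '{"steps":[[[-0.3,-1,0.8],[0,0,0]],[[-0.3,-0.5,0],[0,0,0]],[[0,0,0],[0,0,0]],[[0,0,0],[0,0,0]],[[0,0,0],[0,0,0]]]}'
python3 m.py pics/w13.png .025; python3 - <<'E'
from h import *
c=cams.camera("top"); cv2.imwrite("pics/top2.png",c["pixels"])
E
```

```text
time: 32.03
ee_pos: [0.5964, 0.2247, 0.0121]
eef_rot: [0.715, 0.699, 0.0, 0.0]
ft_force: [-2.3, -0.3, 6.3]
width: 0.0636
grip_force: 25.0
time: 32.87
ee_pos: [0.5951, 0.205, 0.1508]
eef_rot: [0.713, 0.701, 0.001, -0.001]
ft_force: [0.9, 1.0, -0.1]
width: 0.0862
grip_force: 0.0
time: 33.28
ee_pos: [0.5809, 0.1631, 0.1689]
eef_rot: [0.715, 0.699, 0.0, -0.0]
ft_force: [-0.5, 0.6, -0.2]
width: 0.0861
grip_force: 0.0
[0.58082716 0.16328984 0.16855924]
0.025 [108.  88.] 2357 rect [424.2 272.3] 27.3 47.9 2.1 circ [424.  272.1  26.4]
0.025 [339. 142.] 13689 rect [596.7 225.6] 123.5 64.1 88.9 circ [596.2 225.4  68.6]
0.025 [503. 242.] 385 rect [732.8 144.9] 52.1 16.8 59.6 circ [740.1 140.7  26.1]
```

View pics/top2.png

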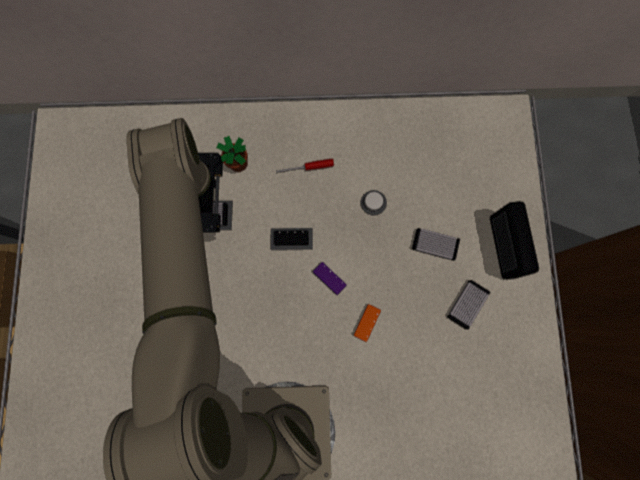

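The top view shows the gateway (373,202) and the hub (291,238) on their pads. The plant (232,153) and screwdriver (305,166) are where they started. The wrist measurement has the drive about 2 mm from its pad's centre and the reader still centred.

```bash
python3 -c "
from bench import ticket; print(ticket.close_job())"
```

```text
the job is handed in; nothing more can be done
None
```

All four devices are lying released on their own pads, each measured within about 3 mm of its pad's centre and in line with it, and the job was handed in at about 33 s; the hand-in returned no verdict.

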